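# Unhook the loaded specimen cradle so that the weighing arm can be zeroed

## Task

I want to check the zero of the weighing stand, so take its load off for me: lift the wire cradle, with the mortar cube standing on its tray, up off the hook of the weighing arm and draw it away until it is at least 10 cm out from the hook to the front or side, without tipping the cube off or disturbing the other things on the table. Do not put it down or let go: the program finishes while still holding the cradle still and level in the air, its tray at least 10 cm above the table, the cube still on it and the weighing arm sprung up free.

Things in the scene. Friction and masses are not known exactly. Their poses are not given: they have to be found in the camera images.
- weigh_stand: Grey weighing stand, fixed. Origin on the table under the pillar; -x is its front, where the arm points. Base plate 130 mm wide, 160 mm to the front and 65 mm to the back of the origin, 26 mm high with screws; pillar and fork 52 x 50 mm, 225 mm high; a graduated plate on its +y side (y 20 to 30 mm, x +-28 mm) reaches 288 mm. A counterweight sticks out 80 mm behind.
- weigh_arm (a joint): Angle of the sprung weighing arm about its level pivot, 205 mm above the table over the stand's origin. About 0 with a load on the hook (-0.03 to +0.05); grows as the arm rises; +0.10 = unloaded, at its upper stop. The hook follows up by about 12 mm as the load is taken away.
- hook_seat (a point): Bottom of the hook at the arm's front end, on the axis of its 8 mm bar, 124 mm in front of the pivot, about 195 mm above the table when loaded. The seat is 24 mm long along the stand's x; in front the bar turns up to the tip, whose top is 21 mm higher and 28 mm further out; behind it rises 10 mm to the arm. Nothing stands above the hook.
- cradle: Wire cradle, 0.26 kg, hung on the hook, can swing: steel tray 96 x 96 mm, lip to 8 mm, upright 6 mm wires at y = +-46 mm, gable-shaped top in its y-z plane with a black grip on it. Origin: centre of the tray's underside, 53 mm above the table when hung; axes as the stand's. The hook's tip is on its -x side: raise it at least 40 mm, then draw it to the stand's front (-x).
- cradle_grip (a point): Middle of the black grip on top of the cradle, 186 mm above the tray's underside: a block 32 mm long in the cradle's x, 24 mm thick in its y (close the fingers along y), 45 mm high (161 to 206 mm above the underside). Cradle and cube weigh 0.48 to 0.61 kg together, centre of mass straight below the grip.
- cradle_eye (a point): Peak of the gable, on the axis of the 6 mm wire, 150 mm above the tray's underside; it hangs on the hook, 8 mm above hook_seat.
- test_cube: Dark grey mortar cube, 50 mm, about 0.28 kg, standing loose on the middle of the cradle's tray. Origin at the centre of its underside.
- check_weight_large: Bystander, to be left where it is: brass-coloured knobbed weight, 54 mm across, 46 mm high, on the table beside the stand. Origin at the centre of its underside.
- check_weight_small: Bystander, to be left where it is: smaller knobbed weight, 44 mm across, 40 mm high, next to the large one. Origin at the centre of its underside.
- spare_cube_1: Bystander, to be left where it is: 50 mm mortar cube waiting on the table to the right. Origin at the centre of its underside.
Not all that is in view belongs to the job. Several things have the shape of the cradle; the one meant has the colours described above. What is shaped like the test_cube but turquoise is not meant.

How it is judged:
By the outcome, as a careful person would: the job done as asked, in the order asked, and still so for the second after the job is handed in, while the arm keeps its last pose, push and grip.
It also fails if it takes over 35 s, if anything falls off the work surface, if the arm or the gripper's body presses on something with over 40 N, if the wrist force passes 120 N, or if a joint passes its speed limit or range.

## Robot

A 6-joint arm with a two-finger parallel gripper is mounted at the origin on a cart in front of the work surface, level with it; the furniture and walls round the work are solid. World frame = base frame: x ahead of the robot, y to its left, z up, the work surface at z = 0. Lengths are in m, angles in degrees, forces in N, time in s.
With the tool pointing down it reaches from about 0.325 to 0.85 m from the base axis. Payload 15.5 kg.
Tool frame: the origin (TCP) lies midway between the tips of the shut fingers; the grasp point (between the pads) lies 19 mm behind it; z points along the fingers, y is the line along which they close (so a half turn about z gives the same grasp; the last joint's range is limited). The gripper opens to 91 mm and grips with 3 to 60 N. Pads are 32 mm wide; open, the fingers measure 118 mm over their backs; the gripper's body (76 mm by 178 mm) begins 60 mm behind the grasp point.
Start: joints at [-73.367, 28.281, 77.091, -0, 74.628, -5.472], TCP at [0.235, -0.579, 0.214] pointing down, gripper open.
Joint ranges: [-166.48, 166.48], [-47.26, 123.95], [12.59, 153.08], [-70.14, 250.14], [6.76, 159.57], [-176.63, 176.63]. Speed limits (degrees/s): [108.29, 108.29, 147.25, 172.46, 172.46, 172.46].

## Interface

Orientations are given as a 3x3 rotation matrix whose columns are the frame's x, y, z axes.
In Python, from bench import ctrl gives the robot as it stands. The module is installed in compiled form; this text tells all that it offers. Calls block until the motion is done:
- ctrl.goto(position, orientation): joint-space move of the TCP to a pose.
- ctrl.move_l(position, vel=0.15, ori=None, contact_N=None): straight line of the TCP; ori=None keeps the orientation; vel is the mean speed in m/s. With contact_N (N) it stops when the force on the tool has changed by that much, and returns True; else False.
- ctrl.movej(angles): joint-space move.
- ctrl.command_gripper(opening): opening from 0.0 (shut) to 1.0 (fully open); the grip force is fixed at half the most; returns when the fingers have stopped.
- ctrl.sleep(seconds).
- ctrl.ik(position, orientation): joint angles nearest the present ones, or None.
- ctrl.read_camera(name): name is "side" or "top" or "wrist"; returns the picture (400x640x3 uint8, blue, green, red); there is no depth.
- ctrl.camera_params(name): a dict with "fx", "fy", "cx", "cy" (pixels), "D" ([k1, k2, p1, p2, k3] as OpenCV has them; the pictures are not rectified), "pose" (4x4, takes a point from camera to world coordinates); the wrist camera has in their place "T_tool_cam" (4x4, takes a point from camera to tool coordinates, whose origin is the TCP and whose axes are the flange's). Camera axes: x right, y up, looking along -z (the intrinsics and any distortion apply to the point x, -y, -z); pixel columns grow to the right and rows downward; lengths in m; the calibration is good to about 2 mm. A picture is of the moment at which its call begins: read the wrist's pose just before it. camera_params takes no time and is no camera call.
A pose or a line that the arm cannot do raises ctrl.MotionError and nothing moves.
- ctrl.sign_off(): hands the job in; it is judged then, once.
Readings, each from a call of its own:
- ctrl.current_t(): time.
- ctrl.current_q(): joint angles.
- ctrl.current_dq(): joint speeds.
- ctrl.current_effort(): joint torques, N m.
- ctrl.current_tool_pos(): TCP position.
- ctrl.current_eef_rot(): TCP orientation.
- ctrl.current_contact_force(): force on the tool from outside, world axes, zero at the start.
- ctrl.current_wrist_torque(): the same for the moment, N m.
- ctrl.current_grip_width(): opening from 0.0 (shut) to 1.0 (fully open).
- ctrl.current_grasp_force(): force on a finger pad.
Only numpy, scipy, OpenCV 4.12 (cv2) and the standard library are available. Lean on these libraries where they do the work, as an engineer would, in place of code of your own. Each camera call takes 0.05 s, during which the arm holds its last target. There are 200 camera calls.

## Working session

There is one attempt and no reset: what is moved stays moved. The work goes in short steps, each a Python script; the robot and the scene stay as the last script left them, time stands still between calls to the robot, and variables do not carry over. Pictures are saved under pics/ and viewed, at most 10 in all, crops included, and the job is handed in when it is done.

```bash
mkdir -p pics
python3 - <<'E'
from bench import ctrl
import cv2
for n in("side","top"):
    cv2.imwrite(f"pics/{n}0.png",ctrl.read_camera(n)); p=ctrl.camera_params(n); print(n,p)
print(ctrl.current_t(),ctrl.current_eef_rot())
E
```

```text
side {'fx': 460.80031052380093, 'fy': 460.80031052380093, 'cx': 315.99725523335707, 'cy': 204.90545263184293, 'D': array([-0.10025031,  0.        ,  0.        ,  0.        ,  0.        ]), 'pose': array([[ 0.97269453,  0.07308271, -0.22028224,  0.37614639],
       [-0.23072111,  0.40738634, -0.88363122, -1.112355  ],
       [ 0.02516181,  0.91032702,  0.41312419,  0.58805495],
       [ 0.        ,  0.        ,  0.        ,  1.        ]])}
top {'fx': 493.15355542464096, 'fy': 493.15355542464096, 'cx': 318.4134286634964, 'cy': 196.83241277519036, 'D': array([-0.04541294,  0.        ,  0.        ,  0.        ,  0.        ]), 'pose': array([[ 0.00716252,  0.98970969, -0.14291056,  0.43339012],
       [-0.99970036,  0.01043236,  0.02214414, -0.18636921],
       [ 0.02340717,  0.14270913,  0.98948785,  1.19639799],
       [ 0.        ,  0.        ,  0.        ,  1.        ]])}
0.1 [[ 9.26499599e-01  3.76295603e-01 -3.35790003e-04]
 [ 3.76295746e-01 -9.26499047e-01  1.01328977e-03]
 [ 7.01873675e-05 -1.06516892e-03 -9.99999430e-01]]
```

View pics/side0.png

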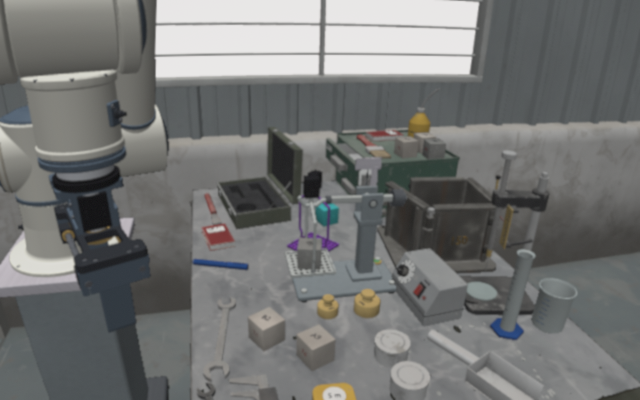

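View pics/top0.png

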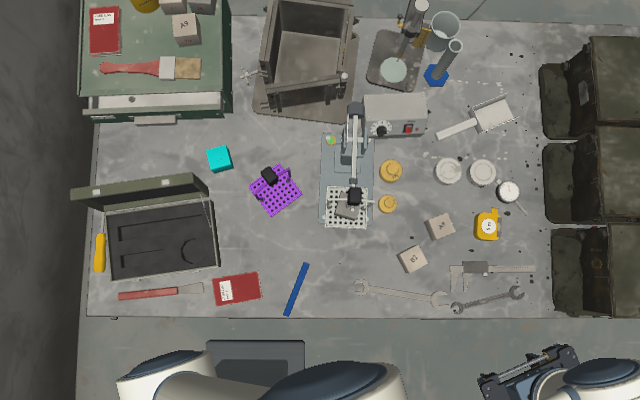

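The side view shows the stand with its steel cradle near (312,230) and a purple decoy behind it. The top view shows the steel cradle at (347,207) with its black grip near (355,196). I'll enlarge both regions.

```bash
cat > h.py <<'E'
import numpy as np, cv2
from bench import ctrl
def KD(p): return np.array([[p["fx"],0,p["cx"]],[0,p["fy"],p["cy"]],[0,0,1.]]),np.array(p["D"])
def proj(p,P,T=None):
    T=p["pose"] if T is None else T
    c=(np.atleast_2d(P)-T[:3,3])@T[:3,:3]; c=c*[1,-1,-1]
    K,D=KD(p); return cv2.projectPoints(c,np.zeros(3),np.zeros(3),K,D)[0][:,0]
def ray(p,uv,T=None):
    T=p["pose"] if T is None else T
    K,D=KD(p); u=cv2.undistortPoints(np.array([[uv]],float),K,D)[0,0]
    d=T[:3,:3]@np.array([u[0],-u[1],-1]); return T[:3,3],d/np.linalg.norm(d)
def atz(p,uv,z,T=None):
    o,d=ray(p,uv,T); return o+d*(z-o[2])/d[2]
def tri(rays):
    A=sum(np.eye(3)-np.outer(d,d) for o,d in rays); b=sum((np.eye(3)-np.outer(d,d))@o for o,d in rays)
    return np.linalg.solve(A,b)
E
python3 - <<'E'
import cv2
a=cv2.imread("pics/side0.png")[150:310,260:420]; b=cv2.imread("pics/top0.png")[90:240,300:420]
a=cv2.resize(a,(400,400),interpolation=2);b=cv2.resize(b,(320,400),interpolation=2)
cv2.imwrite("pics/c.png",cv2.hconcat([a,b]))
E
```

```text
(no output)
```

View pics/c.png

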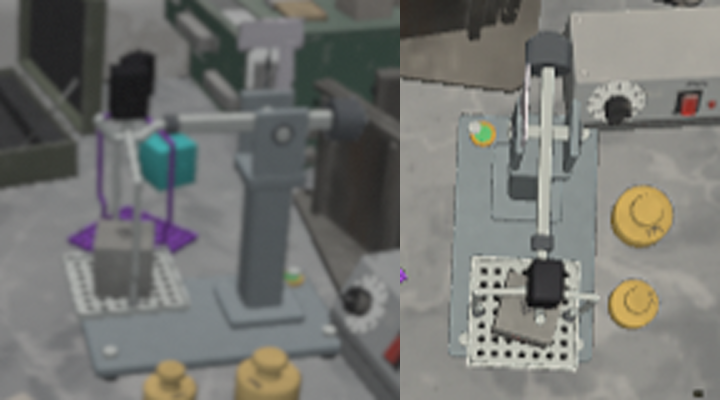

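The crops show the steel cradle's grip at about side px (310,186) and top px (354.7,196). The tray and base-plate corners are also visible.

Run:
```python
from h import *
t=ctrl.camera_params("top");s=ctrl.camera_params("side")
f=lambda x,y:(300+(x-400)/2.667,90+y/2.667)
np.set_printoptions(precision=4,suppress=True)
print("grip z.25",atz(t,f(546,283),.25)); print("tri",tri([ray(t,f(546,283)),ray(s,(310.5,186))]))
for n,q in dict(lt=(461,115),rt=(600,128),lb=(448,355)).items(): print(n,atz(t,f(*q),.012))
print("arm",atz(t,f(548,65),.205),atz(t,f(543,235),.2))
tr=[atz(t,f(*q),.06) for q in((473,257),(580,257),(576,368),(468,364))]; print("tray",np.array(tr),np.mean(tr,0))
print("weights",atz(t,f(643,215),.04),atz(t,f(634,303),.035))
```

```text
grip z.25 [ 0.5722 -0.2782  0.25  ]
tri [ 0.5725 -0.2789  0.2411]
lt [ 0.7639 -0.2228  0.012 ]
rt [ 0.7533 -0.3521  0.012 ]
lb [ 0.5405 -0.2123  0.012 ]
arm [ 0.7514 -0.2848  0.205 ] [ 0.617  -0.2808  0.2   ]
tray [[ 0.6225 -0.2326  0.06  ]
 [ 0.6235 -0.3266  0.06  ]
 [ 0.5258 -0.3225  0.06  ]
 [ 0.5285 -0.2287  0.06  ]] [ 0.5751 -0.2776  0.06  ]
weights [ 0.6658 -0.3863  0.04  ] [ 0.5865 -0.3779  0.035 ]
```

Run:
```python
from h import *
np.set_printoptions(precision=4,suppress=True)
a=np.radians(-2.5);x=np.array([np.cos(a),np.sin(a),0]);z=np.array([0,0,-1.]);R=np.c_[x,np.cross(z,x),z]
p=ctrl.current_tool_pos(); ctrl.move_l([p[0],p[1],.36],vel=.2)
ctrl.goto([.573,-.278,.36],R)
ctrl.sleep(.2)
print(ctrl.current_tool_pos(),ctrl.current_t(),ctrl.current_q())
w=ctrl.camera_params("wrist");T=np.eye(4);T[:3,:3]=ctrl.current_eef_rot();T[:3,3]=ctrl.current_tool_pos();T=T@w["T_tool_cam"]
im=ctrl.read_camera("wrist");cv2.imwrite("pics/w1.png",im);np.save("T1.npy",T)
print(T); print(proj(w,[[.573,-.278,.259],[.573,-.278,.239]],T))
```

```text
[ 0.5727 -0.2787  0.36  ] 2.8417 [-31.3188  23.9306  61.8723  -0.0044  94.1972  61.233 ]
[[-0.0441  0.97    0.2393  0.6399]
 [-0.999  -0.0427 -0.0111 -0.2806]
 [-0.0005 -0.2395  0.9709  0.5308]
 [ 0.      0.      0.      1.    ]]
[[324.5738 199.9383]
 [324.5486 194.5852]]
```

View pics/w1.png

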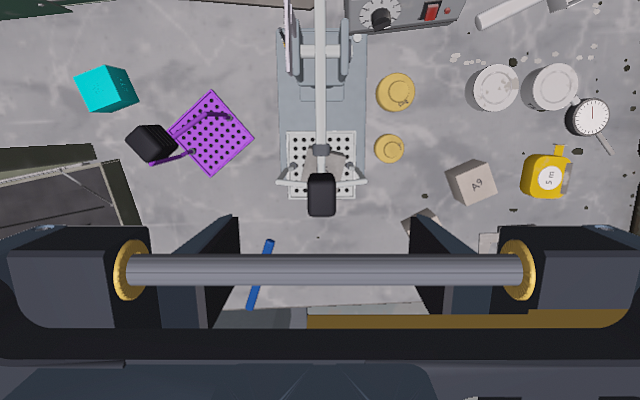

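The wrist view shows the steel cradle's grip at columns 306–337, rows 172–216. It is square to the tool, and its centre at about (321.5,200) is close to the predicted (324.5,200).

Run:
```python
from h import *
np.set_printoptions(precision=4,suppress=True)
w=ctrl.camera_params("wrist");T=np.load("T1.npy")
print(atz(w,(321.5,200),.259,T))
g=atz(w,(321.5,200),.259,T)
x,y=.573,(g[1]-.279)/2
print(y)
ctrl.move_l([x,y,.3],vel=.15); ctrl.sleep(.2)
hit=ctrl.move_l([x,y,.2215],vel=.06,contact_N=6)
print(hit,ctrl.current_tool_pos(),ctrl.current_contact_force())
if not hit:
    ctrl.command_gripper(0.0); ctrl.sleep(.2)
    print(ctrl.current_grip_width()*91,ctrl.current_grasp_force(),ctrl.current_contact_force(),ctrl.current_wrist_torque(),ctrl.current_t())
cv2.imwrite("pics/s2.png",cv2.resize(ctrl.read_camera("side")[120:320,230:430],(600,600),interpolation=2))
```

```text
[ 0.5731 -0.2754  0.259 ]
-0.2772161546327143
False [ 0.5732 -0.2773  0.2219] [ 0.2017  0.018  -0.2645]
23.81809318148862 29.99494045972824 [-0.177   3.097   0.6069] [ 0.8522  0.0346 -0.0231] 6.3417
```

View pics/s2.png

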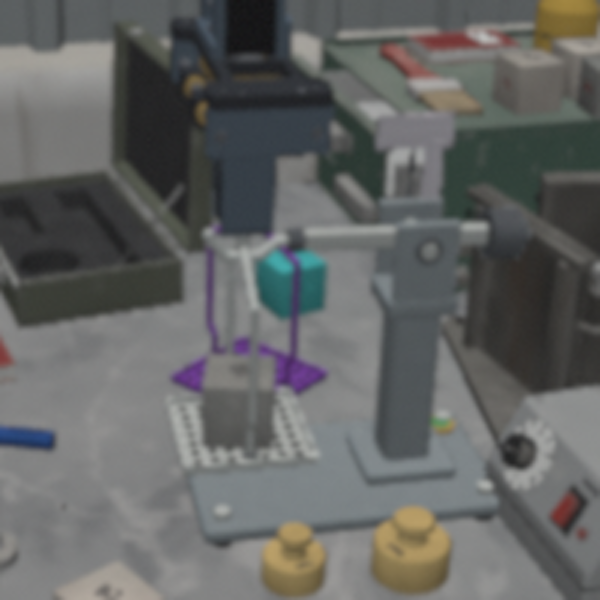

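The picture shows the fingers shut on the black grip (23.8 mm), with the cradle still on the hook and the cube in place. Next I'll lift slowly and check.

Run:
```python
from h import *
np.set_printoptions(precision=4,suppress=True)
def rep(m): print(m,ctrl.current_tool_pos(),ctrl.current_contact_force(),ctrl.current_wrist_torque(),ctrl.current_grip_width()*91,ctrl.current_t())
x,y,z=ctrl.current_tool_pos()
ctrl.move_l([x,y,z+.02],vel=.03); rep("a")
ctrl.move_l([x,y,z+.075],vel=.05); ctrl.sleep(.2); rep("b")
cv2.imwrite("pics/s3.png",cv2.resize(ctrl.read_camera("side")[100:300,230:430],(600,600),interpolation=2))
print(ctrl.ik([x-.19,y+.0085,z+.075],ctrl.current_eef_rot()))
```

```text
a [ 0.5728 -0.277   0.2413] [-0.4937 -0.7539 -5.1938] [ 0.0372  0.032  -0.002 ] 23.679385507221184 7.2083
b [ 0.5729 -0.277   0.2962] [ 0.0731 -0.2269 -4.7426] [0.0348 0.0483 0.0204] 23.811773716512693 8.6583
[-42.3558  10.7861  90.9698  -0.0046  78.2648  50.1427]
```

View pics/s3.png

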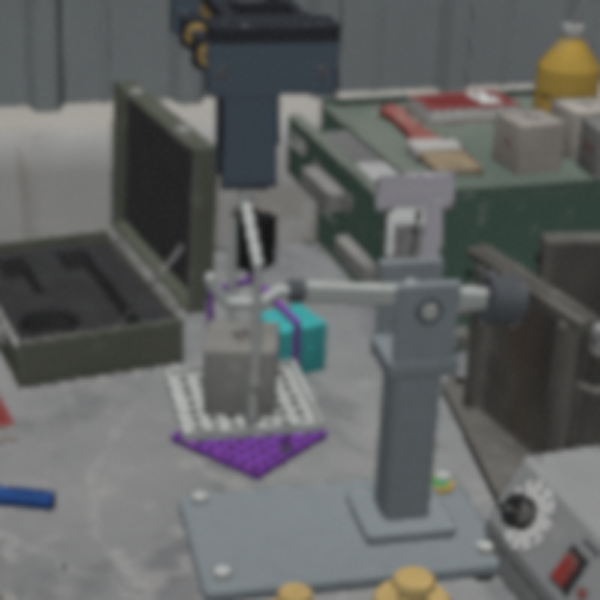

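The picture shows the cradle clear of the hook, with the cube centred and the arm tilted up. The wrist carries 4.7–5.2 N, which matches the cradle and cube. Next I'll draw it to the front.

Run:
```python
from h import *
np.set_printoptions(precision=4,suppress=True)
x,y,z=ctrl.current_tool_pos()
ctrl.move_l([x-.19,y+.0085,z],vel=.07); ctrl.sleep(.8)
print(ctrl.current_tool_pos(),ctrl.current_contact_force(),ctrl.current_wrist_torque(),ctrl.current_grip_width()*91,ctrl.current_t(),ctrl.current_dq(),ctrl.current_eef_rot())
cv2.imwrite("pics/s4.png",cv2.resize(ctrl.read_camera("side")[100:320,180:430],(750,600),interpolation=2))
```

```text
[ 0.3828 -0.2685  0.2963] [-0.6146  0.2547 -5.67  ] [0.0668 0.0016 0.0008] 23.78490077554145 12.375 [ 0.0207 -0.0069 -0.021   0.0715 -0.1174  0.0381] [[ 0.999  -0.0437 -0.    ]
 [-0.0437 -0.999  -0.    ]
 [-0.      0.     -1.    ]]
```

View pics/s4.png

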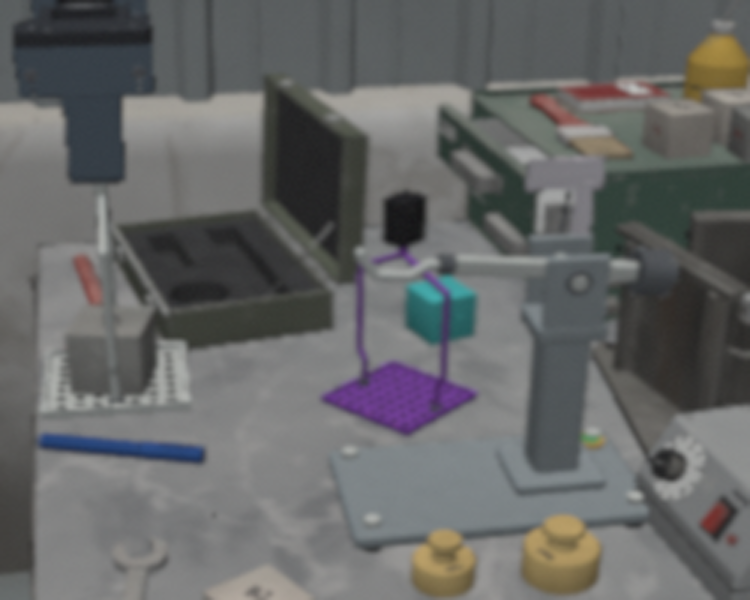

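The cradle is held level well out in front of the stand, with the cube on its tray, the weighing arm up and the other things unmoved.

```bash
python3 -c "
from bench import ctrl
ctrl.sleep(.3);print(ctrl.sign_off())"
```

```text
the job is handed in; nothing more can be done
None
```

The job is handed in: the cradle is off the hook, held still and level about 19 cm in front of it with the tray about 13 cm above the table; the cube is still on it, the weighing arm has sprung up, and nothing else looks moved in the last picture.

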